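# Bedside things laid out by touch on the turntable

### The job

Lay out the resident's things so that she can find them by touch: on the turntable, put the tortoiseshell hearing aid case in the well straight across from the night light, lay the nickel battery tester flat on the middle of the case's lid, stand the glass tumbler gently in the next well clockwise from the night light (seen from above), and stand the blue jar in the remaining well. Lay the lavender brush lengthwise in the long white tray. Do not move the pink tin or the black remote control.

Things in the scene. Friction and masses are not known exactly. Their poses are not given: they have to be found in the camera images.
- platter: Cream turntable disc, 270 mm across, turns stiffly. Origin on its axis, 10 mm above the table, z up. Four wells 82 mm wide inside, floor 10 mm above the origin, rim 3 mm thick, 8 mm above the floor; centres 85 mm from the axis, clockwise from above: +x (holds the fixed night light: white foot, amber cap 60 mm wide, top 62 mm above the floor), -y (next clockwise), -x (across), +y (remaining).
- tray: Long shallow white plastic tray, fixed to the table, open on top, outside 160 x 66 mm and 11 mm high, walls and floor 3 mm thick (inside 154 x 60 mm, 8 mm deep). Origin at the centre of its underside on the table; x along its length, z up.
- case: Hearing aid case, closed, mottled brown tortoiseshell, a block with rounded corners 56 mm (x) x 46 mm (y) x 32 mm high with flat lid; 50 to 100 g. Origin at the centre of its underside, z up.
- tester: Nickel-plated battery tester like a key fob, lying flat: 49 mm long (x) over all, 26 mm wide (y), 13 mm thick; its solid body reaches from x = -23 to +13 mm, its ring loop from there to x = +26 mm; about 35 g. Origin at the underside, in the middle of the width, 5 mm from the body's centre towards the ring; z up.
- tumbler: Empty squat clear glass tumbler standing upright, 70 mm high, outside 58 mm across at the foot and 64 mm at the rim, wall 3 mm; 150 to 310 g. Origin at the centre of its underside, z up.
- jar: Blue plastic jar with a white screw lid, closed, standing upright, 50 mm high, 54 mm across (lid 55 mm, upper 16 mm); about 70 g. Origin at the centre of its underside, z up.
- brush: Lavender earmould cleaning brush lying flat, 120 mm long (along x, bristles at +x), straight-sided handle 14 mm wide (y) and 16 mm high from x = -60 to +25 mm, white bristle head of 12 x 12 mm section at x = +37 to +60 mm; 30 g, balances at about x = -9 mm. Origin at the underside, midway along the length; z up.
- tin: Bystander: flat round pink tin, 66 mm across, 22 mm high, origin at the centre of its underside. Leave alone.
- remote: Bystander: black remote control lying flat, 150 x 42 x 18 mm, origin at the centre of its underside. Leave alone.
There are look-alikes about, which are no part of the job. There is more than one size of the brush; the one meant has the size given above.

How it is judged:
By the outcome, as a careful person would: the job done as asked, in the order asked, and still so for the second after the job is handed in, with the robot touching nothing.
It also fails if it takes over 125 s, if anything falls off the work surface, if the arm or the gripper's body presses on something with over 40 N, if the wrist force passes 120 N, or if a joint passes its speed limit or range.

### The arm

A 6-joint arm with a two-finger parallel gripper is mounted at the origin on the work surface. World frame = base frame: x ahead of the robot, y to its left, z up, the work surface at z = 0. Lengths are in m, angles in degrees, forces in N, time in s.
With the tool pointing down it reaches from about 0.35 to 0.875 m from the base axis. Payload 4.2 kg.
Tool frame: the origin (TCP) lies between the finger pads; the fingertips stand 17 mm ahead of it and the grasp point (between the pads) lies 2 mm behind it; z points along the fingers, y is the line along which they close (so a half turn about z gives the same grasp; the last joint's range is limited). The gripper opens to 87 mm and grips with 3 to 60 N. Pads are 19 mm wide; open, the fingers measure 117 mm over their backs; the gripper's body (75 mm by 190 mm) begins 51 mm behind the grasp point.
Start: joints at [80.707, 22.042, 0.453, 0, -68.411, -14.817], TCP at [0.255, 0.57, 0.24] pointing down, gripper open.
Joint ranges: [-179.83, 179.83], [-69.29, 118.12], [-61.27, 80.66], [-181.25, 117.63], [-171.15, -9.14], [-177.46, 177.46]. Speed limits (degrees/s): [159.86, 159.86, 180, 180, 180, 180].

### API

Orientations are given as a 3x3 rotation matrix whose columns are the frame's x, y, z axes.
In Python, from station import r gives the robot as it stands.
- The arm moves only by the tool servo_tool, never from a script. Its argument "targets" is a list of rows, each a list of 5 numbers: the shift along the world's x, y, z in units of 30 mm (1.0 is 30 mm), then the turn about the world's z in rad, then the finger opening in mm, from 0 to 87. In form: [[x, y, z, turn, gripper], ...]. A call has exactly 5 rows; each row is the pose to reach, as a shift and turn from the pose commanded when the call began; what a row does not reach only later rows make up. A row lasts 1/12 s, in which the tool goes at most 41.7 mm and 7.16 degrees, less where a joint would pass 70% of its speed; a pose out of reach is approached as far as the arm can. A call with a gripper value outside its range is refused whole. The fingers move at their own pace and stop on an object; the grip force is fixed at half the most. Time passes only in rows, so rows that repeat a pose let the fingers close, or fill a call up. It gives the time, the measured TCP pose, the force, the opening and the grip force at its end, in the units of the state.
- r.sense(): the state, without advancing time (a new reading comes with each control period).
- r.capture(name): name is "scene" or "top"; returns a dict with "pixels" (384x512x3 uint8, red, green, blue), "fx", "fy", "cx", "cy" (pixels), "dist_coeffs" ([k1, k2, p1, p2, k3] as OpenCV has them; the pictures are not rectified), "world_from_camera" (4x4, takes a point from camera to world coordinates). Camera axes: x right, y down, z forward; pixel columns grow to the right and rows downward; lengths in m; the calibration is good to about 2 mm. A picture is of the moment at which its call begins. There is no depth.
- r.finish_job(): hands the job in; it is judged then, once.
The state is a dict: "time_s": time; "joints": joint angles; "joint_velocities": joint speeds; "effort": joint torques, N m; "tcp_pos": TCP position; "ee_rot": TCP orientation; "wrist_force": force on the tool from outside, world axes, zero at the start; "moment": the same for the moment, N m; "gripper_width": opening from 0.0 (shut) to 1.0 (fully open); "gripper_force": force on a finger pad.
Only numpy, scipy, OpenCV 4.12 (cv2) and the standard library are available. Lean on these libraries where they do the work, as an engineer would, in place of code of your own. Each camera call takes 0.05 s, during which the arm holds its last target. There are 200 camera calls.

## Working session

There is one attempt and no reset: what is moved stays moved. The work goes in short steps, Python scripts to look and compute and a tool call to move; the robot and the scene stay as the last step left them, time stands still between calls to the robot, and variables do not carry over. Pictures are saved under pics/ and viewed, at most 14 in all, crops included, and the job is handed in when it is done.

Besides the shell and the picture viewer there is one more tool, called after "Request:" in YAML: its name, and indented under it one key for each argument. servo_tool: Moves the arm, as the interface text tells. Its arguments: {"type":"object","properties":{"targets":{"type":"array","items":{"type":"array","items":{"type":"number"}}}},"required":["targets"]}

```bash
mkdir -p pics; ls; cat > h.py <<'E'
import cv2, numpy as np
from station import r
def cap(n,f):
    d=r.capture(n); cv2.imwrite(f'pics/{f}.png',d['pixels'][:,:,::-1]); np.save(f'pics/{f}.npy',d,allow_pickle=True); return d
def load(f): return np.load(f'pics/{f}.npy',allow_pickle=True).item()
def K(d): return np.array([[d['fx'],0,d['cx']],[0,d['fy'],d['cy']],[0,0,1.]])
def ray(d,uv):
    p=cv2.undistortPoints(np.array(uv,float).reshape(-1,1,2),K(d),np.array(d['dist_coeffs'],float)).reshape(-1,2)
    T=np.array(d['world_from_camera']); v=np.c_[p,np.ones(len(p))]@T[:3,:3].T
    return T[:3,3],v
def onz(d,uv,z):
    o,v=ray(d,uv); z=np.broadcast_to(z,len(v)); return o+v*((z-o[2])/v[:,2])[:,None]
def proj(d,X):
    T=np.linalg.inv(np.array(d['world_from_camera'])); 
    return cv2.projectPoints(np.array(X,float).reshape(-1,1,3),cv2.Rodrigues(T[:3,:3])[0],T[:3,3],K(d),np.array(d['dist_coeffs'],float))[0].reshape(-1,2)
def tri(d1,u1,d2,u2):
    o1,v1=ray(d1,u1);o2,v2=ray(d2,u2);out=[]
    for a,b in zip(v1,v2):
        s=np.linalg.lstsq(np.c_[a,-b],o2-o1,rcond=None)[0]; p,q=o1+a*s[0],o2+b*s[1]
        out.append(np.r_[(p+q)/2,np.linalg.norm(p-q)])
    return np.array(out)
E
python3 - <<'E'
from h import *
np.set_printoptions(precision=3,suppress=True)
for n in('scene','top'):
    d=cap(n,n+'0'); print(n,np.array(d['world_from_camera']),d['fx'],d['cx'],d['dist_coeffs'])
print(r.sense())
a=load('scene0')['pixels'];b=load('top0')['pixels']
for f,i in(('s0',a),('t0',b)): cv2.imwrite(f'pics/{f}.png',cv2.resize(i[:,:,::-1],(800,600),interpolation=cv2.INTER_CUBIC))
E
```

```text
pics
scene [[ 0.709  0.519 -0.478  1.035]
 [ 0.705 -0.529  0.472 -0.493]
 [-0.008 -0.672 -0.741  0.878]
 [ 0.     0.     0.     1.   ]] 366.56045729864235 266.02619589858006 [0.012 0.    0.    0.    0.   ]
top [[ 0.019 -0.995  0.093  0.371]
 [-0.999 -0.022 -0.024  0.06 ]
 [ 0.026 -0.093 -0.995  1.197]
 [ 0.     0.     0.     1.   ]] 438.1947331108332 246.26731305080065 [0.037 0.    0.    0.    0.   ]
{'time_s': 0.1, 'joints': array([ 80.709,  22.088,   0.388,  -0.025, -68.412, -14.82 ]), 'joint_velocities': array([-0.063, -0.076,  0.175,  0.078, -0.022, -0.022]), 'effort': array([ -0.   , -39.169,  18.794,   4.232,   0.013,  -0.   ]), 'tcp_pos': array([0.255, 0.57 , 0.239]), 'ee_rot': array([[ 0.913, -0.409, -0.001],
       [-0.409, -0.913, -0.002],
       [ 0.   ,  0.002, -1.   ]]), 'wrist_force': array([-0.208,  0.103, -0.228]), 'moment': array([0.013, 0.048, 0.051]), 'gripper_force': 0.0, 'gripper_width': 0.9994216455857637}
```

View pics/s0.png

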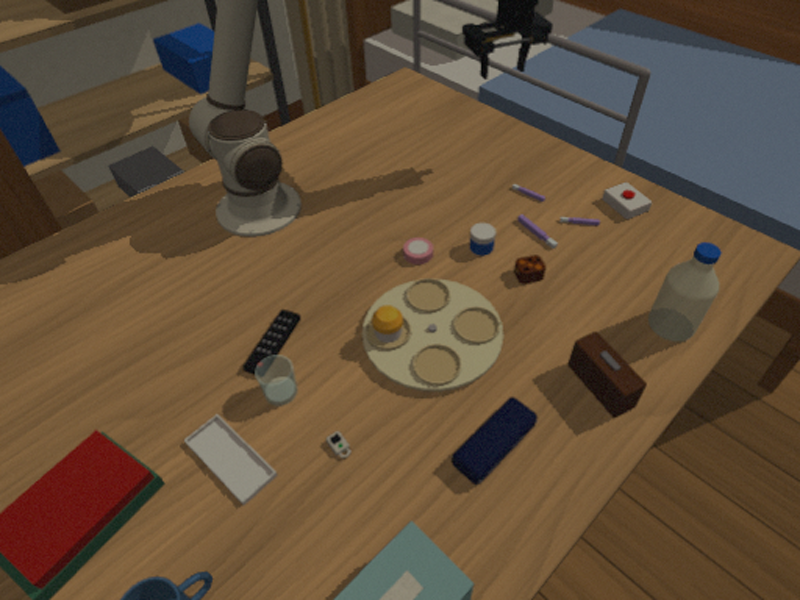

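View pics/t0.png

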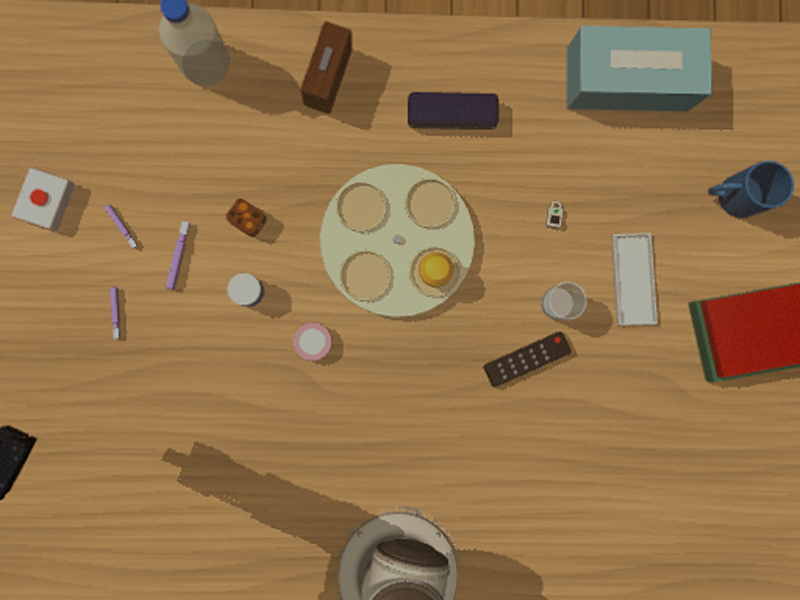

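The scene view (s0) and top view (t0) show everything. In t0 pixels:

| Thing | t0 pixel |
|---|---|
| case | (246,217) |
| tester | (555,214) |
| tumbler | (565,301) |
| jar | (245,290) |
| tray | (635,280) |
| platter | (398,240) |
| night light | (436,268) |

- **Brush candidates:** (177,256) is the longest; the others are (121,227) and (116,313).
- **Case look-alikes:** the brown box (327,67) and the navy case (453,110).
- **White/blue look-alikes:** the call button (42,198), the bottle (195,45) and the mug (757,190).

I choose the mottled case and the 120 mm brush, and will check both in a crop.

```bash
python3 - <<'E'
from h import *
np.set_printoptions(precision=4,suppress=True)
s=load('scene0');t=load('top0');k=.64
c=lambda l:np.array(l,float)*k
# brush lengths on table z~.012
for a,b in(((185,223),(171,289)),((107,206),(137,247)),((114,288),(117,338))):
    p=onz(t,c([a,b]),.012);print('brush',p[:,:2].ravel(),np.linalg.norm(p[0]-p[1]))
names='case tester tumblerfoot jarlid wellacross wellcw wellrem hub lightcap'.split()
T=[(246,217),(555,214),(559,300),(245,289),(362,208),(367,276),(432,204),(398,240),(436,267)]
S=[(530,265),(339,445),(278,390),(482,232),(475,325),(427,296),(436,365),(432,328),(387,318)]
for n,x in zip(names,tri(t,c(T),s,c(S))):print(n,x)
# mosaics
def crop(d,u,v,h,w,z):return cv2.resize(d['pixels'][int(v-h/2):int(v+h/2),int(u-w/2):int(u+w/2),::-1],None,fx=z,fy=z,interpolation=cv2.INTER_CUBIC)
A=np.hstack([crop(t,125,160,100,130,6)]);cv2.imwrite('pics/c1.png',A)
B=np.hstack([crop(t,390,172,90,130,6)]);cv2.imwrite('pics/c2.png',B)
C=crop(t,254,154,100,110,6);cv2.imwrite('pics/c3.png',C)
E
```

```text
brush [0.5884 0.3803 0.4729 0.3988] 0.11694934945032602
brush [0.6146 0.5144 0.5444 0.46  ] 0.08887343564353792
brush [0.4726 0.4949 0.3873 0.4851] 0.08577876900124552
case [0.5987 0.2729 0.0305 0.0014]
tester [ 0.6207 -0.2669  0.0106  0.    ]
tumblerfoot [ 0.4666 -0.2739  0.0163  0.0048]
jarlid [0.4724 0.2661 0.0485 0.0002]
wellacross [0.6203 0.0741 0.0251 0.0005]
wellcw [0.5021 0.0632 0.0248 0.0016]
wellrem [ 0.6309 -0.0469  0.0257  0.0023]
hub [0.5661 0.0109 0.0246 0.0016]
lightcap [ 0.514  -0.053   0.0656  0.0021]
```

View pics/c1.png

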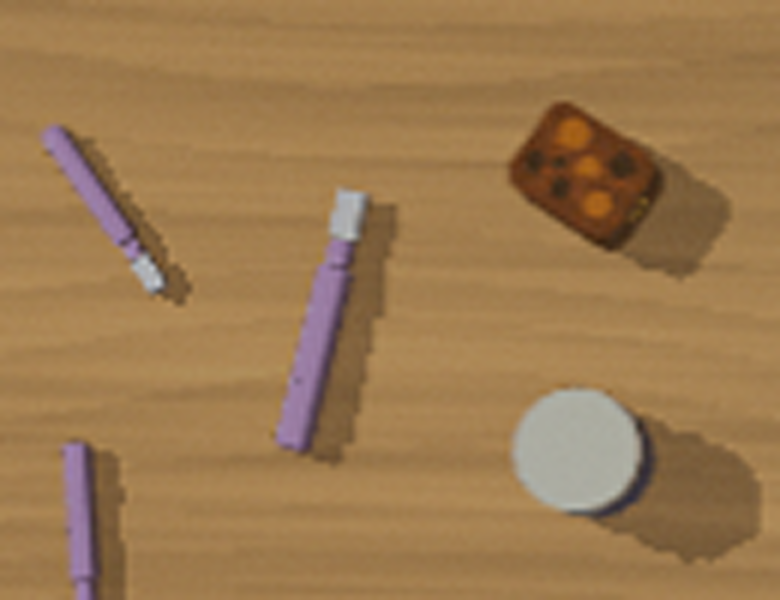

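View pics/c2.png

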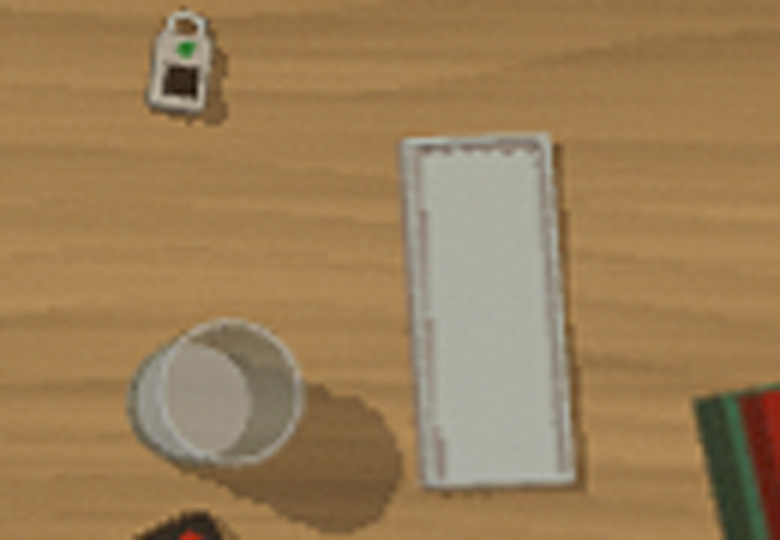

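View pics/c3.png

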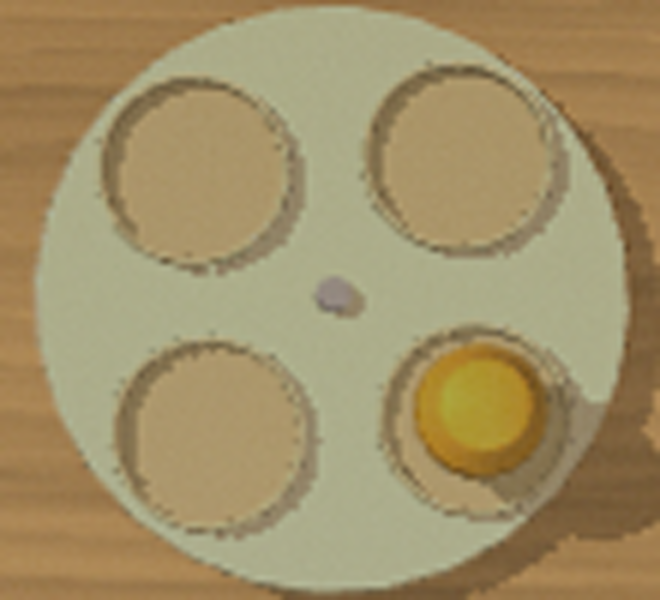

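c1 confirms the choices. The long brush runs (350,192)–(292,450); the other two are about 88 mm long. The mottled case is at (586,175) and the jar at (577,450). c2 shows the tester with its ring up at (183,60), the tumbler and the tray. c3 shows four wells with the light at (480,405). Next I'll refine the poses.

```bash
cat >> h.py <<'E'
def cu(o,l): return np.array(o)+np.array(l,float).reshape(-1,2)/6-.42
O1,O2,O3=(60,110),(325,127),(199,104)
E
python3 - <<'E'
from h import *
np.set_printoptions(precision=4,suppress=True)
t=load('top0');s=load('scene0')
# platter
w=onz(t,cu(O3,[(201,175),(465,160),(216,437),(478,421)]),.028)[:,:2]
print('wells',w,'ctr',w.mean(0)); ax=(w[3]-w[0]);by=(w[1]-w[2]);print(np.linalg.norm(ax),np.linalg.norm(by),np.degrees(np.arctan2(ax[1],ax[0])),np.degrees(np.arctan2(by[1],by[0])))
print('disc',onz(t,cu(O3,[(35,297),(629,297),(332,5),(332,590)]),.020)[:,:2])
# jar lid
print('jar',onz(t,cu(O1,[(512,450),(642,450),(577,388),(577,514)]),.05)[:,:2])
# tumbler rim, foot
print('tumr',onz(t,cu(O2,[(162,392),(302,392),(232,320),(232,465)]),.07)[:,:2])
# case lid corners via colour: orange/brown mask
def mask(d,c,f,hw=35):
    y,x=int(c[1]),int(c[0]);p=d['pixels'][y-hw:y+hw,x-hw:x+hw].astype(int);m=f(p).astype(np.uint8)
    n,l,st,ce=cv2.connectedComponentsWithStats(m);i=l[max(range(1,n),key=lambda i:st[i,4])==l] if 0 else max(range(1,n),key=lambda i:st[i,4])
    pts=np.argwhere(l==i)[:,::-1]+[x-hw,y-hw];return pts
def rect(P,z=None):
    (c,wh,a)=cv2.minAreaRect((P[:,:2]*1000).astype(np.float32));return np.array(c)/1000,np.array(wh),a
p=onz(t,cu(O1,[(510,170),(562,100),(663,180),(612,250)]),.03);print('case pts',p[:,:2],p[:,:2].mean(0))
e=lambda a:np.degrees(np.arctan2(a[1],a[0]))
print('case ang',e(p[2]-p[1]),e(p[3]-p[0]),np.linalg.norm(p[2]-p[1]),np.linalg.norm(p[1]-p[0]))
# brush
lav=lambda q:(q[...,2]>q[...,1]+25)&(q[...,2]>q[...,0]-10)
P=mask(t,(113,164),lav);W=onz(t,P,.014);c,wh,a=rect(W);print('brush handle',len(P),c,wh,a)
b=onz(t,cu(O1,[(350,192),(293,450)]),.014);print('brush ends',b[:,:2],e(b[0]-b[1]),np.linalg.norm(b[0]-b[1]),'mid',b.mean(0))
# tray corners rim z .011
q=onz(t,cu(O2,[(400,138),(550,132),(577,482),(424,488)]),.011);print('tray',q[:,:2],q.mean(0),e(q[0]-q[3]),e(q[1]-q[2]),np.linalg.norm(q[0]-q[3]),np.linalg.norm(q[0]-q[1]))
# tester
k=onz(t,cu(O2,[(187,10),(146,106),(207,112)]),.010);print('tester',k[:,:2],'base mid',k[1:].mean(0),e(k[0]-k[1:].mean(0)),np.linalg.norm(k[0]-k[1:].mean(0)))
# cross-check in scene: crops
def crop(d,u,v,h,w,z):return cv2.resize(d['pixels'][int(v-h/2):int(v+h/2),int(u-w/2):int(u+w/2),::-1],None,fx=z,fy=z,interpolation=cv2.INTER_CUBIC)
cv2.imwrite('pics/s1.png',np.hstack([crop(s,332,152,60,80,5),crop(s,190,262,60,80,5)]))
cv2.imwrite('pics/s1.png',np.vstack([cv2.imread('pics/s1.png'),np.hstack([crop(s,277,212,60,80,5),crop(s,147,294,60,80,5)])]))
E
```

```text
wells [[ 0.6206  0.0728]
 [ 0.6304 -0.0464]
 [ 0.5018  0.0634]
 [ 0.5117 -0.0539]] ctr [0.5661 0.009 ]
0.16705710498365792 0.1691536558569791 -130.68575440297056 -40.513848552964355
disc [[ 0.5645  0.1465]
 [ 0.5708 -0.1226]
 [ 0.7026  0.0148]
 [ 0.4349  0.01  ]]
jar [[0.4726 0.2967]
 [0.4739 0.2406]
 [0.5004 0.2697]
 [0.4454 0.2676]]
tumr [[ 0.4634 -0.2407]
 [ 0.4647 -0.3013]
 [ 0.4954 -0.2712]
 [ 0.4325 -0.2708]]
case pts [[0.6    0.3067]
 [0.6323 0.2849]
 [0.5972 0.2387]
 [0.565  0.2602]] [0.5986 0.2726]
case ang -127.26298606126173 -126.95095508028253 0.058021100289584904 0.0390579284560038
brush handle 149 [0.5222 0.3936] [11.6559 94.2344] 78.90135192871094
brush ends [[0.5911 0.3812]
 [0.4737 0.401 ]] -9.585680300886239 0.1190645373462162 mid [0.5324 0.3911 0.014 ]
tray [[ 0.5876 -0.3661]
 [ 0.5919 -0.4349]
 [ 0.4315 -0.4445]
 [ 0.4272 -0.3752]] [ 0.5095 -0.4052  0.011 ] 3.2491055803064572 3.429310776587672 0.16059271414139645 0.06900897203976919
tester [[ 0.6453 -0.2686]
 [ 0.6    -0.2496]
 [ 0.5979 -0.2777]] base mid [ 0.5989 -0.2637  0.01  ] -6.066842469528696 0.04657608703751031
```

View pics/s1.png

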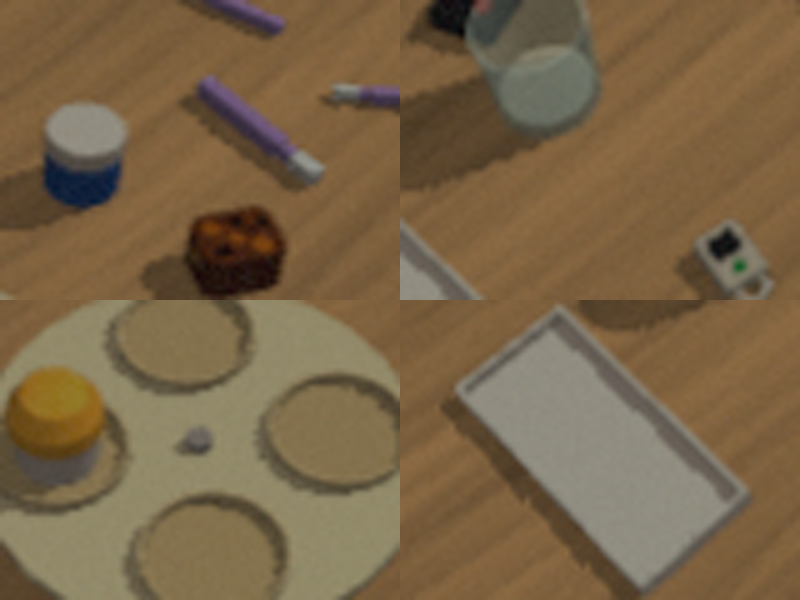

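s1 (scene view) shows the jar lid at (85,130), the brush at (207,85)–(315,168), the tester at (735,258), the wells, and the tray corners at (457,388), (557,310), (747,497) and (645,590). I'll triangulate the heights from both views.

```bash
python3 - <<'E'
from h import *
np.set_printoptions(precision=4,suppress=True)
t=load('top0');s=load('scene0')
def su(o,l): return np.array(o)+np.array(l,float).reshape(-1,2)/5-.4
def T(n,o,a,o2,b):
    p=tri(t,cu(o,a),s,su(o2,b));print(n,p.round(4).tolist(),p.mean(0))
T('jar lid',O1,[(577,451)],(292,122),[(85,130)])
T('brush ends',O1,[(350,192),(293,448)],(292,122),[(318,165),(207,85)])
T('case lid c',O1,[(587,175)],(292,122),[(237,232)])
T('tester',O2,[(181,80),(186,48)],(150,232),[(324,242),(340,266)])
T('tumbler rim',O2,[(232,392)],(150,232),[(132,22)])
T('tray',O2,[(400,138),(550,132),(577,482),(424,488)],(107,264),[(347,197),(245,290),(57,88),(157,10)])
T('wells',O3,[(201,175),(465,160),(216,437)],(237,182),[(334,133),(210,262),(180,42)])
T('cap',O3,[(483,408)],(237,182),[(57,100)])
E
```

```text
jar lid [[0.4721, 0.2678, 0.0513, 0.0016]] [0.4721 0.2678 0.0513 0.0016]
brush ends [[0.5894, 0.3788, 0.0216, 0.0009], [0.4754, 0.4024, 0.0113, 0.0016]] [0.5324 0.3906 0.0165 0.0013]
case lid c [[0.5976, 0.2716, 0.038, 0.0014]] [0.5976 0.2716 0.038  0.0014]
tester [[0.6101, -0.2642, 0.0188, 0.002], [0.6255, -0.2668, 0.0171, 0.0016]] [ 0.6178 -0.2655  0.0179  0.0018]
tumbler rim [[0.4642, -0.2692, 0.0739, 0.0015]] [ 0.4642 -0.2692  0.0739  0.0015]
tray [[0.5867, -0.3685, 0.0094, 0.0043], [0.5914, -0.4331, 0.0145, 0.0008], [0.4317, -0.4419, 0.0153, 0.0018], [0.4263, -0.3777, 0.0089, 0.004]] [ 0.509  -0.4053  0.012   0.0027]
wells [[0.6205, 0.0724, 0.026, 0.0013], [0.6311, -0.0469, 0.0242, 0.0004], [0.5018, 0.0628, 0.0226, 0.0017]] [0.5845 0.0294 0.0243 0.0011]
cap [[0.5123, -0.0516, 0.0713, 0.0005]] [ 0.5123 -0.0516  0.0713  0.0005]
```

The heights agree with the text: jar 51, case 38, tumbler 74, tray 12, and rim/floor 23–26 mm. First reach: the case at (0.598, 0.272), with the fingers across its short side.

Request:
servo_tool:
  targets:
    - [0.76,-0.66,-0.27,-0.12,80]
    - [1.52,-1.32,-0.53,-0.24,80]
    - [2.29,-1.99,-0.8,-0.36,80]
    - [3.05,-2.65,-1.07,-0.48,80]
    - [3.81,-3.31,-1.33,-0.6,80]

```text
time_s: 0.52
tcp_pos: [0.3702, 0.4699, 0.1988]
ee_rot: [[0.518, -0.855, -0.001], [-0.855, -0.518, -0.001], [0.0, 0.001, -1.0]]
wrist_force: [1.5, 0.0, 0.3]
gripper_width: 0.923
gripper_force: 0.0
```

Request:
servo_tool:
  targets:
    - [0.76,-0.66,-0.27,-0.12,80]
    - [1.52,-1.32,-0.53,-0.24,80]
    - [2.29,-1.99,-0.8,-0.36,80]
    - [3.05,-2.65,-1.07,-0.48,80]
    - [3.81,-3.31,-1.33,-0.6,80]

```text
time_s: 0.93
tcp_pos: [0.4846, 0.3705, 0.1589]
ee_rot: [[-0.056, -0.998, -0.001], [-0.998, 0.056, -0.001], [0.001, 0.001, -1.0]]
wrist_force: [1.3, 0.4, -0.6]
gripper_width: 0.92
gripper_force: 0.0
```

Request:
servo_tool:
  targets:
    - [0.76,-0.66,-0.27,-0.12,80]
    - [1.52,-1.32,-0.53,-0.24,80]
    - [2.29,-1.99,-0.8,-0.36,80]
    - [3.05,-2.65,-1.07,-0.48,80]
    - [3.81,-3.31,-1.33,-0.6,80]

```text
time_s: 1.35
tcp_pos: [0.5988, 0.2713, 0.1188]
ee_rot: [[-0.61, -0.792, -0.001], [-0.792, 0.61, -0.001], [0.001, 0.0, -1.0]]
wrist_force: [0.6, 0.3, 0.7]
gripper_width: 0.918
gripper_force: 0.0
```

Request:
servo_tool:
  targets:
    - [0,0,-0.8,0,80]
    - [0,0,-1.6,0,80]
    - [0,0,-2.4,0,80]
    - [0,0,-3.03,0,80]
    - [0,0,-3.03,0,80]

```text
time_s: 1.77
tcp_pos: [0.5952, 0.2704, 0.0237]
ee_rot: [[-0.606, -0.795, -0.009], [-0.795, 0.606, -0.005], [0.01, 0.004, -1.0]]
wrist_force: [-0.8, -0.0, -1.3]
gripper_width: 0.918
gripper_force: 0.0
```

Request:
servo_tool:
  targets:
    - [0,0,0,0,30]
    - [0,0,0,0,30]
    - [0,0,0,0,30]
    - [0,0,0,0,30]
    - [0,0,0,0,30]

```text
time_s: 2.18
tcp_pos: [0.5987, 0.273, 0.0304]
ee_rot: [[-0.605, -0.796, 0.002], [-0.796, 0.605, 0.001], [-0.002, -0.001, -1.0]]
wrist_force: [-0.2, -0.9, 0.4]
gripper_width: 0.63
gripper_force: 0.0
```

Request:
servo_tool:
  targets:
    - [0,0,0,0,30]
    - [0,0,0,0,30]
    - [0,0,0,0,30]
    - [0,0,0,0,30]
    - [0,0,0,0,30]

```text
time_s: 2.6
tcp_pos: [0.5984, 0.2729, 0.0299]
ee_rot: [[-0.605, -0.796, 0.001], [-0.796, 0.605, 0.001], [-0.001, -0.0, -1.0]]
wrist_force: [-1.6, 0.5, 5.7]
gripper_width: 0.535
gripper_force: 29.2
```

Request:
servo_tool:
  targets:
    - [0,0,0.4,0,30]
    - [0,0,1.0,0,30]
    - [0,0,1.7,0,30]
    - [0.08,-0.67,2.2,0,30]
    - [0.16,-1.47,2.5,0,30]

```text
time_s: 3.02
tcp_pos: [0.6039, 0.2297, 0.1063]
ee_rot: [[-0.603, -0.798, 0.003], [-0.798, 0.603, 0.002], [-0.003, -0.002, -1.0]]
wrist_force: [-0.1, -0.3, -0.3]
gripper_width: 0.532
gripper_force: 29.2
```

Request:
servo_tool:
  targets:
    - [0.11,-1.0,0,0,30]
    - [0.22,-2.1,0,0,30]
    - [0.35,-3.2,0,0,30]
    - [0.46,-4.2,0,0,30]
    - [0.57,-5.2,0,0,30]

```text
time_s: 3.43
tcp_pos: [0.6198, 0.0707, 0.1041]
ee_rot: [[-0.605, -0.796, -0.0], [-0.796, 0.605, -0.0], [0.0, 0.0, -1.0]]
wrist_force: [-0.2, 0.1, -1.2]
gripper_width: 0.535
gripper_force: 29.2
```

Request:
servo_tool:
  targets:
    - [0,0,-0.3,0,30]
    - [0,0,-0.7,0,30]
    - [0,0,-1.0,0,30]
    - [0,0,-1.2,0,30]
    - [0,0,-1.3,0,30]

```text
time_s: 3.85
tcp_pos: [0.6194, 0.0727, 0.0637]
ee_rot: [[-0.605, -0.796, -0.002], [-0.796, 0.605, -0.001], [0.002, 0.001, -1.0]]
wrist_force: [-0.6, -0.5, -1.3]
gripper_width: 0.536
gripper_force: 29.2
```

Request:
servo_tool:
  targets:
    - [0.02,0,-0.2,0,30]
    - [0.03,0,-0.33,0,30]
    - [0.03,0,-0.4,0,30]
    - [0.03,0,-0.45,0,30]
    - [0.03,0,-0.48,0,30]

```text
time_s: 4.27
tcp_pos: [0.621, 0.0726, 0.0505]
ee_rot: [[-0.605, -0.796, 0.0], [-0.796, 0.605, 0.0], [-0.0, -0.0, -1.0]]
wrist_force: [-1.0, -0.4, -0.2]
gripper_width: 0.531
gripper_force: 29.2
```

Request:
servo_tool:
  targets:
    - [0,0,-0.02,0,30]
    - [0,0,-0.03,0,30]
    - [0,0,-0.03,0,30]
    - [0,0,-0.03,0,30]
    - [0,0,-0.03,0,30]

```text
time_s: 4.68
tcp_pos: [0.6211, 0.0725, 0.0499]
ee_rot: [[-0.605, -0.796, 0.0], [-0.796, 0.605, 0.0], [-0.0, -0.0, -1.0]]
wrist_force: [-0.3, 0.5, -0.2]
gripper_width: 0.532
gripper_force: 29.2
```

Request:
servo_tool:
  targets:
    - [0,0,-0.02,0,30]
    - [0,0,-0.03,0,30]
    - [0,0,-0.05,0,30]
    - [0,0,-0.06,0,30]
    - [0,0,-0.06,0,30]

```text
time_s: 5.1
tcp_pos: [0.6215, 0.0723, 0.0498]
ee_rot: [[-0.605, -0.796, 0.001], [-0.796, 0.605, -0.0], [-0.001, -0.001, -1.0]]
wrist_force: [-2.6, -0.8, 7.6]
gripper_width: 0.534
gripper_force: 29.2
```

Request:
servo_tool:
  targets:
    - [0,0,0.05,0,62]
    - [0,0,0.05,0,62]
    - [0,0,0.05,0,62]
    - [0,0,0.05,0,62]
    - [0,0,0.05,0,62]

```text
time_s: 5.52
tcp_pos: [0.6208, 0.0724, 0.049]
ee_rot: [[-0.605, -0.796, -0.001], [-0.796, 0.605, -0.0], [0.0, 0.0, -1.0]]
wrist_force: [0.7, -0.8, 0.7]
gripper_width: 0.697
gripper_force: 0.0
```

Request:
servo_tool:
  targets:
    - [0,0,0.3,0,62]
    - [0,0,0.9,0,62]
    - [0,0,1.7,0,62]
    - [0,0,2.5,0,62]
    - [0,0,3.0,0,62]

```text
time_s: 5.93
tcp_pos: [0.6221, 0.0727, 0.1427]
ee_rot: [[-0.605, -0.796, 0.004], [-0.796, 0.605, 0.001], [-0.003, -0.003, -1.0]]
wrist_force: [0.3, 0.1, -0.3]
gripper_width: 0.714
gripper_force: 0.0
```

Request:
servo_tool:
  targets:
    - [0,-1.1,0,-0.1,50]
    - [-0.04,-2.3,0,-0.2,50]
    - [-0.06,-3.4,0,-0.31,50]
    - [-0.08,-4.5,0,-0.41,50]
    - [-0.1,-5.6,0,-0.51,50]

```text
time_s: 6.35
tcp_pos: [0.6178, -0.0969, 0.1402]
ee_rot: [[-0.919, -0.395, 0.001], [-0.395, 0.919, -0.0], [-0.001, -0.0, -1.0]]
wrist_force: [0.3, -0.0, 0.5]
gripper_width: 0.581
gripper_force: 0.0
```

Request:
servo_tool:
  targets:
    - [0,-1.1,0,-0.1,50]
    - [-0.04,-2.3,0,-0.2,50]
    - [-0.06,-3.4,0,-0.31,50]
    - [-0.08,-4.6,0,-0.41,50]
    - [-0.1,-5.66,0,-0.51,50]

```text
time_s: 6.77
tcp_pos: [0.6147, -0.2674, 0.14]
ee_rot: [[-0.995, 0.104, 0.0], [0.104, 0.995, -0.0], [-0.0, -0.0, -1.0]]
wrist_force: [1.3, 1.1, 0.2]
gripper_width: 0.579
gripper_force: 0.0
```

```bash
python3 - <<'E'
from h import *
t=cap('top','top1');s=cap('scene','scene1')
def crop(d,u,v,h,w,z):return cv2.resize(d['pixels'][int(v-h/2):int(v+h/2),int(u-w/2):int(u+w/2),::-1],None,fx=z,fy=z,interpolation=cv2.INTER_CUBIC)
cv2.imwrite('pics/v1.png',np.vstack([np.hstack([crop(t,254,154,100,130,3),crop(t,355,137,100,130,3)]),np.hstack([crop(s,277,212,100,130,3),crop(s,217,285,100,130,3)])]))
print(r.sense()['tcp_pos'])
E
```

```text
[ 0.61430711 -0.26979879  0.13953262]
```

View pics/v1.png

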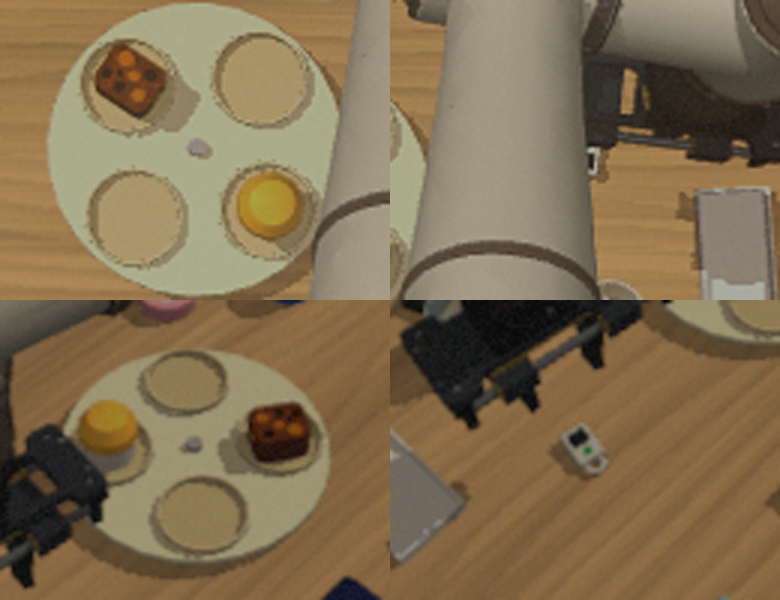

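v1 shows the case seated inside the across well (top-left panel, at (130,80)), clear of the rim. The tester is untouched at (583,448) in the scene panel. Descending to the tester.

Request:
servo_tool:
  targets:
    - [0,0,-0.8,0,50]
    - [0,0,-1.7,0,50]
    - [0,0,-2.5,0,50]
    - [0,0,-3.1,0,50]
    - [0,0,-3.4,0,50]

```text
time_s: 7.28
tcp_pos: [0.6135, -0.2644, 0.0348]
ee_rot: [[-0.995, 0.098, -0.004], [0.098, 0.995, 0.001], [0.004, 0.001, -1.0]]
wrist_force: [0.4, -0.1, -0.6]
gripper_width: 0.574
gripper_force: 0.0
```

Request:
servo_tool:
  targets:
    - [0,0,-0.2,0,50]
    - [0,0,-0.4,0,50]
    - [0,0,-0.53,0,50]
    - [0,0,-0.57,0,50]
    - [0,0,-0.57,0,50]

```text
time_s: 7.7
tcp_pos: [0.6153, -0.2653, 0.0208]
ee_rot: [[-0.995, 0.099, 0.001], [0.099, 0.995, -0.0], [-0.001, -0.0, -1.0]]
wrist_force: [-0.7, 0.1, 0.4]
gripper_width: 0.573
gripper_force: 0.0
```

Request:
servo_tool:
  targets:
    - [0,0,0,0,10]
    - [0,0,0,0,10]
    - [0,0,0,0,10]
    - [0,0,0,0,10]
    - [0,0,0,0,10]

```text
time_s: 8.12
tcp_pos: [0.6151, -0.2654, 0.0206]
ee_rot: [[-0.995, 0.099, 0.001], [0.099, 0.995, -0.0], [-0.001, -0.0, -1.0]]
wrist_force: [-0.1, -0.2, 0.3]
gripper_width: 0.292
gripper_force: 30.0
```

Request:
servo_tool:
  targets:
    - [0,0,0,0,10]
    - [0,0,0,0,10]
    - [0,0,0,0,10]
    - [0,0,0,0,10]
    - [0,0,0,0,10]

```text
time_s: 8.53
tcp_pos: [0.6152, -0.2654, 0.0206]
ee_rot: [[-0.995, 0.099, 0.0], [0.099, 0.995, -0.0], [-0.0, -0.0, -1.0]]
wrist_force: [0.1, -1.0, 2.8]
gripper_width: 0.296
gripper_force: 30.0
```

Request:
servo_tool:
  targets:
    - [0,0,0.4,0,10]
    - [0,0,1.2,0,10]
    - [0,0,2.1,0,10]
    - [0,0,3.0,0,10]
    - [0,0,3.6,0,10]

```text
time_s: 8.95
tcp_pos: [0.6158, -0.2657, 0.1317]
ee_rot: [[-0.995, 0.099, 0.003], [0.099, 0.995, -0.001], [-0.003, -0.001, -1.0]]
wrist_force: [1.0, 0.1, -0.6]
gripper_width: 0.296
gripper_force: 30.0
```

```bash
python3 - <<'E'
from h import *
np.set_printoptions(precision=4,suppress=True)
def m(f,g,c,hw,z):
    d=load(f);x,y=c;p=d['pixels'][y-hw:y+hw,x-hw:x+hw].astype(float)
    hsv=cv2.cvtColor(p.astype(np.uint8),cv2.COLOR_RGB2HSV).astype(int)
    k=((p[...,2]<45)&(hsv[...,1]>150)).astype(np.uint8)
    k=cv2.morphologyEx(k,cv2.MORPH_CLOSE,np.ones((3,3)))
    n,l,st,ce=cv2.connectedComponentsWithStats(k)
    i=1+np.argmax(st[1:,4]);P=np.argwhere(l==i)[:,::-1]+[x-hw,y-hw]
    W=onz(d,P,z)[:,:2];R=cv2.minAreaRect((W*1000).astype(np.float32));print(f,len(P),W.mean(0),R)
m('top0','',(157,139),16,.032);m('top1','',(232,130),17,.052)
E
```

```text
top0 386 [0.5979 0.2727] ((598.534912109375, 272.0517883300781), (61.64614486694336, 47.629356384277344), 57.44902801513672)
top1 329 [0.6236 0.0745] ((622.7508544921875, 74.49967956542969), (55.74479675292969, 47.255741119384766), 55.960086822509766)
```

Request:
servo_tool:
  targets:
    - [0.01,1.0,0,0.1,10]
    - [0.02,2.1,0,0.2,10]
    - [0.03,3.3,0,0.31,10]
    - [0.05,4.5,0,0.41,10]
    - [0.06,5.6,0,0.51,10]

```text
time_s: 9.37
tcp_pos: [0.6164, -0.0956, 0.1289]
ee_rot: [[-0.915, -0.404, 0.0], [-0.404, 0.915, 0.0], [-0.0, 0.0, -1.0]]
wrist_force: [0.1, -0.2, -0.5]
gripper_width: 0.294
gripper_force: 30.0
```

Request:
servo_tool:
  targets:
    - [0.01,1.2,0,0.1,10]
    - [0.02,2.4,0,0.2,10]
    - [0.03,3.6,0,0.31,10]
    - [0.05,4.7,0,0.41,10]
    - [0.06,5.57,0,0.51,10]

```text
time_s: 9.78
tcp_pos: [0.6183, 0.0723, 0.1289]
ee_rot: [[-0.6, -0.8, 0.0], [-0.8, 0.6, 0.0], [-0.001, -0.0, -1.0]]
wrist_force: [0.2, -0.0, -0.5]
gripper_width: 0.293
gripper_force: 30.0
```

Request:
servo_tool:
  targets:
    - [0,0,-0.3,0,10]
    - [0,0,-0.7,0,10]
    - [0,0,-1.1,0,10]
    - [0,0,-1.4,0,10]
    - [0,0,-1.5,0,10]

```text
time_s: 10.2
tcp_pos: [0.6175, 0.0691, 0.0816]
ee_rot: [[-0.606, -0.795, -0.003], [-0.795, 0.606, -0.001], [0.002, 0.002, -1.0]]
wrist_force: [-0.5, -0.4, 0.1]
gripper_width: 0.293
gripper_force: 30.0
```

Request:
servo_tool:
  targets:
    - [0,0,-0.1,0,10]
    - [0,0,-0.2,0,10]
    - [0,0,-0.27,0,10]
    - [0,0,-0.3,0,10]
    - [0,0,-0.31,0,10]

```text
time_s: 10.62
tcp_pos: [0.6187, 0.0697, 0.0741]
ee_rot: [[-0.605, -0.796, 0.0], [-0.796, 0.605, 0.0], [-0.0, -0.0, -1.0]]
wrist_force: [0.6, 0.7, 0.3]
gripper_width: 0.287
gripper_force: 30.0
```

Request:
servo_tool:
  targets:
    - [0,0,-0.02,0,10]
    - [0,0,-0.03,0,10]
    - [0,0,-0.04,0,10]
    - [0,0,-0.06,0,10]
    - [0,0,-0.06,0,10]

```text
time_s: 11.03
tcp_pos: [0.6187, 0.0698, 0.0725]
ee_rot: [[-0.605, -0.796, 0.0], [-0.796, 0.605, -0.0], [-0.0, -0.0, -1.0]]
wrist_force: [-0.3, -0.2, 0.8]
gripper_width: 0.294
gripper_force: 30.0
```

Request:
servo_tool:
  targets:
    - [0,0,0,0,42]
    - [0,0,0,0,42]
    - [0,0,0,0,42]
    - [0,0,0,0,42]
    - [0,0,0.1,0,42]

```text
time_s: 11.45
tcp_pos: [0.6181, 0.0696, 0.0745]
ee_rot: [[-0.605, -0.796, -0.001], [-0.796, 0.605, -0.0], [0.001, 0.001, -1.0]]
wrist_force: [0.2, 0.2, 0.5]
gripper_width: 0.47
gripper_force: 0.0
```

Request:
servo_tool:
  targets:
    - [0,0,0.3,0,42]
    - [0,0,0.8,0,42]
    - [0,0,1.5,0,42]
    - [0,0,2.3,0,42]
    - [0,0,2.9,0,60]

```text
time_s: 11.87
tcp_pos: [0.6192, 0.0698, 0.165]
ee_rot: [[-0.605, -0.796, 0.003], [-0.796, 0.605, 0.0], [-0.002, -0.002, -1.0]]
wrist_force: [-0.1, -0.2, 1.0]
gripper_width: 0.51
gripper_force: 0.0
```

Request:
servo_tool:
  targets:
    - [-0.5,-1.1,0,0,85]
    - [-1.0,-2.2,0,0,85]
    - [-1.5,-3.4,0,0,85]
    - [-2.0,-4.5,0,0,85]
    - [-2.5,-5.6,0,0,85]

```text
time_s: 12.28
tcp_pos: [0.5428, -0.0996, 0.1632]
ee_rot: [[-0.605, -0.796, 0.001], [-0.796, 0.605, -0.0], [-0.001, -0.001, -1.0]]
wrist_force: [-0.1, -0.1, 0.3]
gripper_width: 0.854
gripper_force: 0.0
```

Request:
servo_tool:
  targets:
    - [-0.5,-1.2,0,0,85]
    - [-1.1,-2.4,0,0,85]
    - [-1.7,-3.7,0,0,85]
    - [-2.2,-4.8,0,0,85]
    - [-2.65,-5.74,0,0,85]

```text
time_s: 12.7
tcp_pos: [0.4629, -0.2725, 0.1633]
ee_rot: [[-0.606, -0.796, 0.001], [-0.796, 0.606, -0.001], [-0.0, -0.001, -1.0]]
wrist_force: [0.2, 0.8, 0.2]
gripper_width: 0.972
gripper_force: 0.0
```

```bash
python3 - <<'E'
from h import *
t=cap('top','top2');s=cap('scene','scene2')
def crop(d,u,v,h,w,z):return cv2.resize(d['pixels'][int(v-h/2):int(v+h/2),int(u-w/2):int(u+w/2),::-1],None,fx=z,fy=z,interpolation=cv2.INTER_CUBIC)
cv2.imwrite('pics/v2.png',np.vstack([np.hstack([crop(t,240,140,50,65,6),crop(t,355,190,50,65,6)]),np.hstack([crop(s,300,205,50,65,6),crop(s,187,240,100,130,3)])]))
print(r.sense()['tcp_pos'])
E
```

```text
[ 0.4621224  -0.27364116  0.16301518]
```

View pics/v2.png

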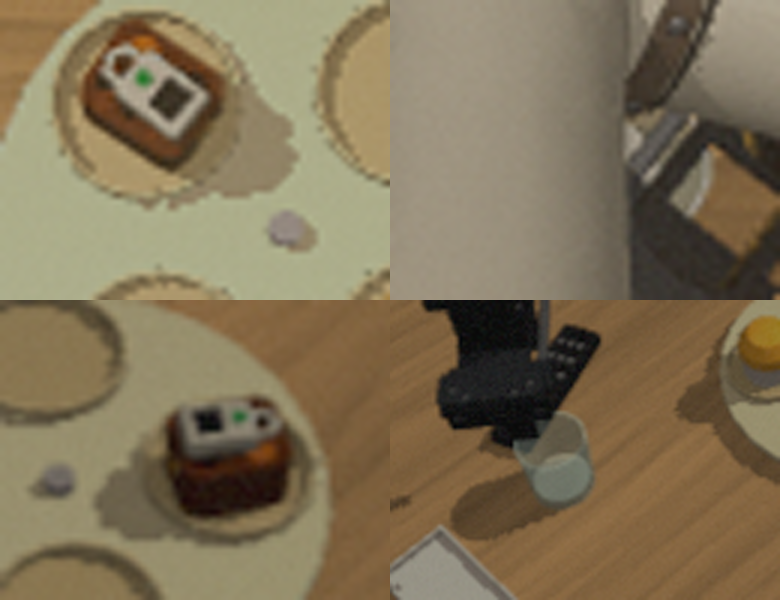

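v2 shows the tester flat and centred along the case lid (top-left, (160,85)). The tumbler is below the gripper at (557,460). Descending around it.

Request:
servo_tool:
  targets:
    - [0,0,-0.4,0,85]
    - [0,0,-0.9,0,85]
    - [0,0,-1.3,0,85]
    - [0,0,-1.6,0,85]
    - [0,0,-1.8,0,85]

```text
time_s: 13.22
tcp_pos: [0.4642, -0.27, 0.1077]
ee_rot: [[-0.605, -0.796, -0.0], [-0.796, 0.605, 0.0], [0.0, 0.0, -1.0]]
wrist_force: [0.6, 0.2, -0.7]
gripper_width: 0.977
gripper_force: 0.0
```

Request:
servo_tool:
  targets:
    - [0,0,-0.5,0,85]
    - [0,0,-1.1,0,85]
    - [0,0,-1.6,0,85]
    - [0,0,-2.0,0,85]
    - [0,0,-2.2,0,85]

```text
time_s: 13.63
tcp_pos: [0.4638, -0.27, 0.0411]
ee_rot: [[-0.605, -0.796, -0.002], [-0.796, 0.605, 0.0], [0.001, 0.002, -1.0]]
wrist_force: [-1.4, 0.0, -1.2]
gripper_width: 0.977
gripper_force: 0.0
```

Request:
servo_tool:
  targets:
    - [0,0,-0.05,0,80]
    - [0,0,-0.05,0,40]
    - [0,0,-0.05,0,40]
    - [0,0,-0.05,0,40]
    - [0,0,-0.05,0,40]

```text
time_s: 14.05
tcp_pos: [0.4638, -0.2702, 0.0414]
ee_rot: [[-0.605, -0.796, -0.0], [-0.796, 0.605, 0.0], [-0.0, 0.0, -1.0]]
wrist_force: [-2.4, 1.9, 2.9]
gripper_width: 0.713
gripper_force: 29.6
```

Request:
servo_tool:
  targets:
    - [0,0,0,0,40]
    - [0,0,0,0,40]
    - [0,0,0,0,40]
    - [0,0,0,0,40]
    - [0,0,0,0,40]

```text
time_s: 14.47
tcp_pos: [0.4638, -0.2702, 0.0414]
ee_rot: [[-0.605, -0.796, -0.0], [-0.796, 0.605, 0.0], [0.0, 0.0, -1.0]]
wrist_force: [-2.4, 3.1, 5.7]
gripper_width: 0.72
gripper_force: 29.5
```

Request:
servo_tool:
  targets:
    - [0,0,0.1,0,40]
    - [0,0,0.4,0,40]
    - [0,0,0.9,0,40]
    - [0,0,1.5,0,40]
    - [0,0,2.1,0,40]

```text
time_s: 14.88
tcp_pos: [0.464, -0.2705, 0.1043]
ee_rot: [[-0.605, -0.796, -0.0], [-0.796, 0.605, 0.0], [0.0, 0.0, -1.0]]
wrist_force: [-0.2, 0.1, -3.3]
gripper_width: 0.716
gripper_force: 29.6
```

Request:
servo_tool:
  targets:
    - [0,0,0.7,0,40]
    - [0,0,1.3,0,40]
    - [0.03,0.3,1.7,0,40]
    - [0.09,0.8,2.0,0,40]
    - [0.18,1.6,2.1,0,40]

```text
time_s: 15.3
tcp_pos: [0.4704, -0.2233, 0.1687]
ee_rot: [[-0.607, -0.795, 0.004], [-0.795, 0.607, -0.001], [-0.001, -0.004, -1.0]]
wrist_force: [0.8, 0.6, -2.6]
gripper_width: 0.717
gripper_force: 29.7
```

Request:
servo_tool:
  targets:
    - [0.1,0.9,0,0,40]
    - [0.21,1.9,0,0,40]
    - [0.32,2.9,0,0,40]
    - [0.43,3.9,0,0,40]
    - [0.54,4.9,0,0,40]

```text
time_s: 15.72
tcp_pos: [0.4856, -0.0741, 0.167]
ee_rot: [[-0.606, -0.796, 0.001], [-0.796, 0.606, 0.0], [-0.001, -0.001, -1.0]]
wrist_force: [0.6, -0.7, -2.2]
gripper_width: 0.718
gripper_force: 29.6
```

Request:
servo_tool:
  targets:
    - [0.11,1.0,0,0,40]
    - [0.22,2.0,0,0,40]
    - [0.34,3.0,0,0,40]
    - [0.45,3.9,0,0,40]
    - [0.54,4.6,0,0,40]

```text
time_s: 16.13
tcp_pos: [0.5021, 0.0646, 0.1671]
ee_rot: [[-0.604, -0.797, 0.001], [-0.797, 0.604, 0.001], [-0.001, -0.001, -1.0]]
wrist_force: [1.0, -0.3, -3.0]
gripper_width: 0.714
gripper_force: 29.6
```

Request:
servo_tool:
  targets:
    - [0,0.02,-0.3,0,40]
    - [0,0.03,-0.8,0,40]
    - [0,0.03,-1.3,0,40]
    - [0,0.03,-1.8,0,40]
    - [0,0.03,-2.2,0,40]

```text
time_s: 16.55
tcp_pos: [0.5014, 0.063, 0.0996]
ee_rot: [[-0.606, -0.796, -0.001], [-0.796, 0.606, -0.0], [0.001, 0.001, -1.0]]
wrist_force: [-0.6, 0.5, -3.4]
gripper_width: 0.713
gripper_force: 29.7
```

Request:
servo_tool:
  targets:
    - [0,0,-0.4,0,40]
    - [0,0,-0.7,0,40]
    - [0,0,-0.95,0,40]
    - [0,0,-1.1,0,40]
    - [0,0,-1.18,0,40]

```text
time_s: 16.97
tcp_pos: [0.5018, 0.0632, 0.0648]
ee_rot: [[-0.605, -0.796, -0.001], [-0.796, 0.605, -0.0], [0.001, 0.0, -1.0]]
wrist_force: [0.6, 0.8, -2.0]
gripper_width: 0.714
gripper_force: 29.7
```

Request:
servo_tool:
  targets:
    - [0,0,-0.02,0,40]
    - [0,0,-0.04,0,40]
    - [0,0,-0.06,0,40]
    - [0,0,-0.08,0,40]
    - [0,0,-0.09,0,40]

```text
time_s: 17.38
tcp_pos: [0.502, 0.0635, 0.0628]
ee_rot: [[-0.605, -0.796, 0.001], [-0.796, 0.605, 0.0], [-0.001, -0.0, -1.0]]
wrist_force: [0.9, -0.3, -1.9]
gripper_width: 0.716
gripper_force: 29.7
```

Request:
servo_tool:
  targets:
    - [0,0,-0.01,0,40]
    - [0,0,-0.02,0,40]
    - [0,0,-0.03,0,40]
    - [0,0,-0.04,0,40]
    - [0,0,-0.05,0,40]

```text
time_s: 17.8
tcp_pos: [0.5021, 0.0637, 0.0614]
ee_rot: [[-0.605, -0.796, 0.001], [-0.796, 0.605, 0.0], [-0.001, -0.0, -1.0]]
wrist_force: [-1.8, 1.3, 1.9]
gripper_width: 0.714
gripper_force: 29.7
```

Request:
servo_tool:
  targets:
    - [0,0,0.02,0,82]
    - [0,0,0.02,0,82]
    - [0,0,0.02,0,82]
    - [0,0,0.02,0,82]
    - [0,0,0.02,0,82]

```text
time_s: 18.22
tcp_pos: [0.5021, 0.0635, 0.0618]
ee_rot: [[-0.605, -0.796, 0.0], [-0.796, 0.605, 0.0], [-0.0, -0.0, -1.0]]
wrist_force: [-1.0, 0.1, 0.1]
gripper_width: 0.921
gripper_force: 0.0
```

Request:
servo_tool:
  targets:
    - [0,0,0.2,0,82]
    - [0,0,0.7,0,82]
    - [0,0,1.4,0,82]
    - [0,0,2.2,0,82]
    - [0,0,2.9,0,82]

```text
time_s: 18.63
tcp_pos: [0.502, 0.0634, 0.1504]
ee_rot: [[-0.605, -0.796, 0.001], [-0.796, 0.605, -0.0], [-0.0, -0.001, -1.0]]
wrist_force: [-0.4, 1.5, 0.1]
gripper_width: 0.941
gripper_force: 0.0
```

Request:
servo_tool:
  targets:
    - [-0.03,0.2,0.2,0,82]
    - [-0.2,1.2,0.2,0,82]
    - [-0.4,2.4,0.2,0,82]
    - [-0.6,3.6,0.2,0,82]
    - [-0.75,4.8,0.2,0,82]

```text
time_s: 19.05
tcp_pos: [0.4784, 0.2087, 0.1546]
ee_rot: [[-0.606, -0.796, -0.0], [-0.796, 0.606, 0.0], [0.0, 0.0, -1.0]]
wrist_force: [0.9, -0.0, -0.4]
gripper_width: 0.94
gripper_force: 0.0
```

Request:
servo_tool:
  targets:
    - [-0.15,0.9,0,0,82]
    - [-0.2,1.6,0,0,82]
    - [-0.23,2.04,0,0,82]
    - [-0.23,2.04,-0.4,0,82]
    - [-0.23,2.04,-1.0,0,82]

```text
time_s: 19.47
tcp_pos: [0.4731, 0.2704, 0.1256]
ee_rot: [[-0.604, -0.797, 0.003], [-0.797, 0.604, 0.003], [-0.004, -0.001, -1.0]]
wrist_force: [1.1, -0.1, 0.3]
gripper_width: 0.942
gripper_force: 0.0
```

```bash
python3 - <<'E'
from h import *
t=cap('top','top3');s=cap('scene','scene3')
def crop(d,u,v,h,w,z):return cv2.resize(d['pixels'][int(v-h/2):int(v+h/2),int(u-w/2):int(u+w/2),::-1],None,fx=z,fy=z,interpolation=cv2.INTER_CUBIC)
cv2.imwrite('pics/v3.png',np.vstack([np.hstack([crop(t,254,154,100,130,3),crop(t,165,175,100,130,3)]),np.hstack([crop(s,277,202,100,130,3),crop(s,310,145,100,130,3)])]))
print(r.sense()['tcp_pos'])
E
```

```text
[0.47058332 0.26726677 0.12186667]
```

View pics/v3.png

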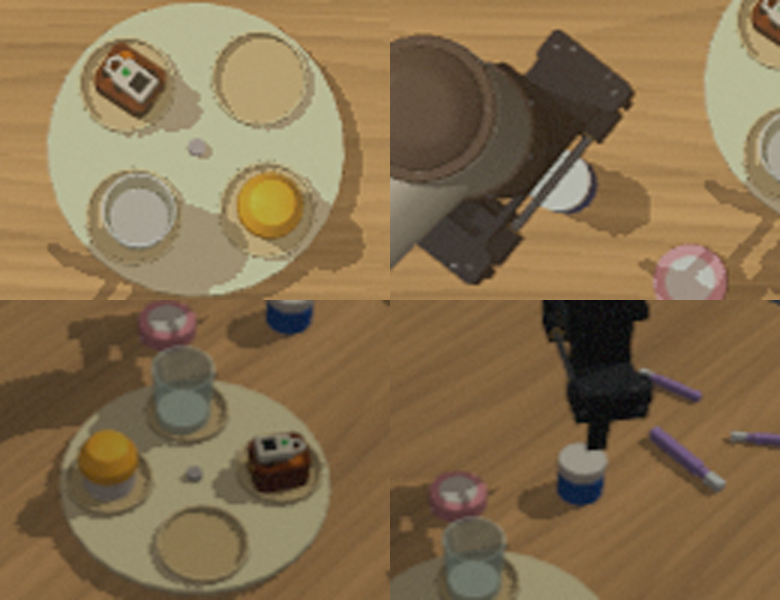

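v3 shows the tumbler standing in the well at (137,212) and the case and tester unchanged. The platter has not turned, and the gripper is over the jar. Grasping the jar.

Request:
servo_tool:
  targets:
    - [0,0,-0.3,0,82]
    - [0,0,-1.0,0,82]
    - [0,0,-1.8,0,82]
    - [0,0,-2.4,0,82]
    - [0,0,-2.8,0,82]

```text
time_s: 19.98
tcp_pos: [0.4722, 0.2679, 0.0393]
ee_rot: [[-0.606, -0.796, -0.001], [-0.796, 0.606, -0.001], [0.002, 0.0, -1.0]]
wrist_force: [0.2, -1.0, -0.5]
gripper_width: 0.941
gripper_force: 0.0
```

Request:
servo_tool:
  targets:
    - [0,0,-0.2,0,82]
    - [0,0,-0.3,0,75]
    - [0,0,-0.32,0,30]
    - [0,0,-0.32,0,30]
    - [0,0,-0.32,0,30]

```text
time_s: 20.4
tcp_pos: [0.473, 0.2691, 0.032]
ee_rot: [[-0.605, -0.796, 0.001], [-0.796, 0.605, 0.001], [-0.002, -0.0, -1.0]]
wrist_force: [0.0, 0.1, 0.2]
gripper_width: 0.723
gripper_force: 0.0
```

Request:
servo_tool:
  targets:
    - [0,0,0,0,30]
    - [0,0,0,0,30]
    - [0,0,0,0,30]
    - [0,0,0,0,30]
    - [0,0,0,0,30]

```text
time_s: 20.82
tcp_pos: [0.4728, 0.2691, 0.0319]
ee_rot: [[-0.605, -0.796, 0.001], [-0.796, 0.605, 0.001], [-0.001, -0.0, -1.0]]
wrist_force: [-1.7, 0.3, 6.1]
gripper_width: 0.615
gripper_force: 30.0
```

Request:
servo_tool:
  targets:
    - [0,0,0.2,0,30]
    - [0,0,0.8,0,30]
    - [0,0,1.6,0,30]
    - [0,0,2.5,0,30]
    - [0,0,3.4,0,30]

```text
time_s: 21.23
tcp_pos: [0.4719, 0.2681, 0.1336]
ee_rot: [[-0.605, -0.796, -0.002], [-0.796, 0.605, -0.001], [0.002, 0.0, -1.0]]
wrist_force: [0.5, 0.1, -0.8]
gripper_width: 0.619
gripper_force: 29.9
```

Request:
servo_tool:
  targets:
    - [0.1,-0.2,0.6,0,30]
    - [0.5,-1.0,0.8,0,30]
    - [1.0,-2.0,0.8,0,30]
    - [1.5,-3.0,0.8,0,30]
    - [2.0,-4.0,0.8,0,30]

```text
time_s: 21.65
tcp_pos: [0.5325, 0.1475, 0.1572]
ee_rot: [[-0.604, -0.797, -0.0], [-0.797, 0.604, 0.0], [0.0, 0.0, -1.0]]
wrist_force: [0.3, 0.6, -1.0]
gripper_width: 0.615
gripper_force: 29.9
```

Request:
servo_tool:
  targets:
    - [0.55,-1.1,0,0,30]
    - [1.1,-2.2,0,0,30]
    - [1.65,-3.3,0,0,30]
    - [2.2,-4.4,0,0,30]
    - [2.7,-5.4,0,0,30]

```text
time_s: 22.07
tcp_pos: [0.6137, -0.0155, 0.1567]
ee_rot: [[-0.606, -0.796, -0.001], [-0.796, 0.606, -0.0], [0.001, 0.001, -1.0]]
wrist_force: [-0.2, 1.2, -0.8]
gripper_width: 0.618
gripper_force: 29.9
```

Request:
servo_tool:
  targets:
    - [0.4,-0.7,0,0,30]
    - [0.58,-1.09,-0.2,0,30]
    - [0.58,-1.09,-0.8,0,30]
    - [0.58,-1.09,-1.6,0,30]
    - [0.58,-1.09,-2.2,0,30]

```text
time_s: 22.48
tcp_pos: [0.6296, -0.0462, 0.089]
ee_rot: [[-0.606, -0.795, -0.002], [-0.795, 0.606, 0.001], [0.001, 0.002, -1.0]]
wrist_force: [0.5, 0.3, -1.3]
gripper_width: 0.615
gripper_force: 29.9
```

Request:
servo_tool:
  targets:
    - [0,0,-0.5,0,30]
    - [0,0,-0.9,0,30]
    - [0,0,-1.15,0,30]
    - [0,0,-1.25,0,30]
    - [0,0,-1.28,0,30]

```text
time_s: 22.9
tcp_pos: [0.6307, -0.0458, 0.0524]
ee_rot: [[-0.605, -0.796, -0.001], [-0.796, 0.605, -0.0], [0.001, 0.0, -1.0]]
wrist_force: [0.1, -0.7, 0.8]
gripper_width: 0.614
gripper_force: 29.9
```

Request:
servo_tool:
  targets:
    - [0,0,-0.01,0,30]
    - [0,0,-0.03,0,30]
    - [0,0,-0.03,0,72]
    - [0,0,-0.03,0,72]
    - [0,0,-0.03,0,72]

```text
time_s: 23.32
tcp_pos: [0.6313, -0.046, 0.0524]
ee_rot: [[-0.605, -0.796, 0.001], [-0.796, 0.605, 0.0], [-0.001, -0.001, -1.0]]
wrist_force: [0.1, 0.0, -0.2]
gripper_width: 0.761
gripper_force: 0.0
```

Request:
servo_tool:
  targets:
    - [0,0,0.03,0,72]
    - [0,0,0.5,0,72]
    - [0,0,1.3,0,72]
    - [0,0,2.2,0,72]
    - [0,0,3.0,0,72]

```text
time_s: 23.73
tcp_pos: [0.631, -0.0461, 0.1433]
ee_rot: [[-0.605, -0.796, 0.0], [-0.796, 0.605, -0.0], [-0.0, -0.001, -1.0]]
wrist_force: [0.9, -0.3, -0.8]
gripper_width: 0.826
gripper_force: 0.0
```

Request:
servo_tool:
  targets:
    - [-0.2,0.8,0.2,-0.07,60]
    - [-0.5,2.0,0.2,-0.15,60]
    - [-0.8,3.2,0.2,-0.23,60]
    - [-1.1,4.4,0.2,-0.31,50]
    - [-1.36,5.64,0.2,-0.4,50]

```text
time_s: 24.15
tcp_pos: [0.5894, 0.1244, 0.1483]
ee_rot: [[-0.87, -0.493, 0.001], [-0.493, 0.87, 0.0], [-0.001, -0.0, -1.0]]
wrist_force: [0.6, 0.2, 0.1]
gripper_width: 0.624
gripper_force: 0.0
```

Request:
servo_tool:
  targets:
    - [-0.3,1.2,0,-0.08,50]
    - [-0.6,2.4,0,-0.16,50]
    - [-0.9,3.6,0,-0.24,50]
    - [-1.2,4.8,0,-0.32,50]
    - [-1.4,6.0,0,-0.4,50]

```text
time_s: 24.57
tcp_pos: [0.547, 0.3049, 0.1483]
ee_rot: [[-0.993, -0.117, 0.0], [-0.117, 0.993, 0.0], [-0.0, 0.0, -1.0]]
wrist_force: [0.0, 0.1, 0.2]
gripper_width: 0.576
gripper_force: 0.0
```

Request:
servo_tool:
  targets:
    - [-0.3,1.2,0,-0.08,50]
    - [-0.6,2.2,0,-0.16,50]
    - [-0.8,3.0,-0.4,-0.24,50]
    - [-0.8,3.0,-0.8,-0.305,50]
    - [-0.8,3.0,-1.0,-0.305,50]

```text
time_s: 24.98
tcp_pos: [0.5228, 0.3943, 0.1162]
ee_rot: [[-0.983, 0.182, -0.002], [0.182, 0.983, -0.001], [0.001, -0.001, -1.0]]
wrist_force: [0.7, -0.8, -1.0]
gripper_width: 0.574
gripper_force: 0.0
```

```bash
python3 - <<'E'
from h import *
t=cap('top','top4');s=cap('scene','scene4')
def crop(d,u,v,h,w,z):return cv2.resize(d['pixels'][int(v-h/2):int(v+h/2),int(u-w/2):int(u+w/2),::-1],None,fx=z,fy=z,interpolation=cv2.INTER_CUBIC)
cv2.imwrite('pics/v4.png',np.vstack([np.hstack([crop(t,254,154,100,130,3),crop(t,115,165,100,130,3)]),np.hstack([crop(s,277,202,100,130,3),crop(s,345,145,100,130,3)])]))
q=r.sense();print(q['tcp_pos'],q['ee_rot'][:,1],q['joints'])
E
```

```text
[0.52333364 0.39233736 0.11632783] [ 0.18143046  0.98339955 -0.00288202] [ 5.09954819e+01  3.07286032e+01 -4.01256056e+00 -1.18446691e-02
 -5.54521344e+01 -1.51442029e+02]
```

View pics/v4.png

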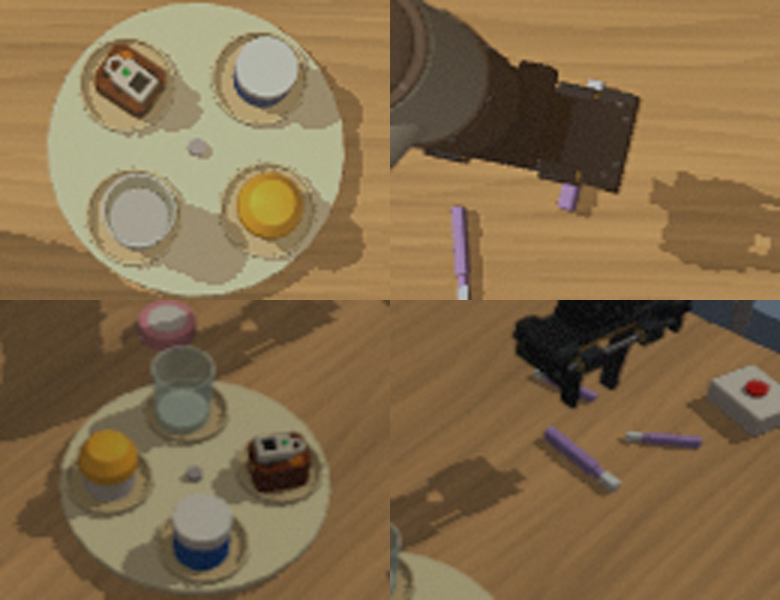

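v4 shows the jar standing in the remaining well (265,70), with the case, tester and tumbler undisturbed. The gripper is over the long brush. Grasping it.

Request:
servo_tool:
  targets:
    - [0,0,-0.4,0,45]
    - [0,0,-1.2,0,45]
    - [0,0,-2.0,0,45]
    - [0,0,-2.5,0,45]
    - [0,0,-2.8,0,45]

```text
time_s: 25.5
tcp_pos: [0.5238, 0.3914, 0.0317]
ee_rot: [[-0.983, 0.184, -0.002], [0.184, 0.983, -0.002], [0.002, -0.002, -1.0]]
wrist_force: [-0.6, 0.0, 0.1]
gripper_width: 0.518
gripper_force: 0.0
```

Request:
servo_tool:
  targets:
    - [0,0,-0.15,0,45]
    - [0,0,-0.26,0,40]
    - [0,0,-0.29,0,40]
    - [0,0,-0.29,0,5]
    - [0,0,-0.29,0,5]

```text
time_s: 25.92
tcp_pos: [0.5246, 0.3936, 0.0261]
ee_rot: [[-0.983, 0.183, 0.001], [0.183, 0.983, 0.001], [-0.001, 0.002, -1.0]]
wrist_force: [-0.1, 0.5, -0.5]
gripper_width: 0.385
gripper_force: 0.0
```

Request:
servo_tool:
  targets:
    - [0,0,0,0,5]
    - [0,0,0,0,5]
    - [0,0,0,0,5]
    - [0,0,0,0,5]
    - [0,0,0,0,5]

```text
time_s: 26.33
tcp_pos: [0.5242, 0.3933, 0.0255]
ee_rot: [[-0.983, 0.183, 0.0], [0.183, 0.983, 0.0], [-0.0, 0.0, -1.0]]
wrist_force: [-0.1, 0.2, 2.1]
gripper_width: 0.155
gripper_force: 30.0
```

Request:
servo_tool:
  targets:
    - [0,0,0,0,5]
    - [0,0,0,0,5]
    - [0,0,0,0,5]
    - [0,0,0,0,5]
    - [0,0,0,0,5]

```text
time_s: 26.75
tcp_pos: [0.5242, 0.3934, 0.0255]
ee_rot: [[-0.983, 0.183, 0.0], [0.183, 0.983, 0.0], [-0.0, 0.0, -1.0]]
wrist_force: [-0.6, 0.0, 4.6]
gripper_width: 0.158
gripper_force: 30.0
```

Request:
servo_tool:
  targets:
    - [0,0,0.3,0,5]
    - [0,0,1.1,0,5]
    - [0,0,2.0,0,5]
    - [0,0,3.0,0,5]
    - [0,0,4.0,0,5]

```text
time_s: 27.17
tcp_pos: [0.5237, 0.3927, 0.1458]
ee_rot: [[-0.983, 0.183, -0.001], [0.183, 0.983, -0.001], [0.001, -0.001, -1.0]]
wrist_force: [0.4, -0.1, 0.2]
gripper_width: 0.152
gripper_force: 30.0
```

Request:
servo_tool:
  targets:
    - [0,-0.3,0.4,0.0,5]
    - [-0.03,-1.2,0.5,0.01,5]
    - [-0.06,-2.4,0.5,0.02,5]
    - [-0.1,-3.6,0.5,0.03,5]
    - [-0.14,-4.8,0.5,0.04,5]

```text
time_s: 27.58
tcp_pos: [0.5189, 0.2471, 0.1594]
ee_rot: [[-0.99, 0.143, -0.001], [0.143, 0.99, -0.001], [0.001, -0.001, -1.0]]
wrist_force: [0.7, 0.3, 0.2]
gripper_width: 0.161
gripper_force: 30.0
```

Request:
servo_tool:
  targets:
    - [-0.03,-1.2,0,0.01,5]
    - [-0.06,-2.4,0,0.02,5]
    - [-0.1,-3.6,0,0.03,5]
    - [-0.13,-4.8,0,0.04,5]
    - [-0.16,-6.0,0,0.05,5]

```text
time_s: 28.0
tcp_pos: [0.5139, 0.067, 0.1595]
ee_rot: [[-0.996, 0.094, -0.001], [0.094, 0.996, -0.0], [0.001, -0.0, -1.0]]
wrist_force: [0.5, -0.4, 0.1]
gripper_width: 0.157
gripper_force: 30.0
```

Request:
servo_tool:
  targets:
    - [-0.03,-1.2,0,0.01,5]
    - [-0.06,-2.4,0,0.02,5]
    - [-0.1,-3.6,0,0.03,5]
    - [-0.13,-4.8,0,0.04,5]
    - [-0.16,-6.0,0,0.05,5]

```text
time_s: 28.42
tcp_pos: [0.509, -0.1128, 0.1596]
ee_rot: [[-0.999, 0.044, -0.001], [0.044, 0.999, 0.0], [0.001, 0.0, -1.0]]
wrist_force: [0.6, 0.3, 0.1]
gripper_width: 0.156
gripper_force: 30.0
```

Request:
servo_tool:
  targets:
    - [-0.03,-1.2,0,0.01,5]
    - [-0.06,-2.4,0,0.02,5]
    - [-0.1,-3.6,0,0.03,5]
    - [-0.13,-4.8,0,0.04,5]
    - [-0.16,-6.0,0,0.05,5]

```text
time_s: 28.83
tcp_pos: [0.5042, -0.2926, 0.1594]
ee_rot: [[-1.0, -0.006, -0.001], [-0.006, 1.0, 0.001], [0.001, 0.001, -1.0]]
wrist_force: [0.2, 0.1, 0.2]
gripper_width: 0.157
gripper_force: 30.0
```

Request:
servo_tool:
  targets:
    - [-0.05,-1.2,0,0.02,5]
    - [-0.1,-2.4,0,0.03,5]
    - [-0.16,-3.4,0,0.05,5]
    - [-0.16,-3.8,-0.5,0.05,5]
    - [-0.16,-3.8,-1.2,0.05,5]

```text
time_s: 29.25
tcp_pos: [0.5006, -0.4087, 0.1246]
ee_rot: [[-0.999, -0.052, 0.004], [-0.052, 0.999, -0.002], [-0.003, -0.003, -1.0]]
wrist_force: [0.2, 0.0, 0.2]
gripper_width: 0.156
gripper_force: 30.0
```

```bash
python3 - <<'E'
from h import *
q=r.sense();print(q['tcp_pos'],q['ee_rot'][:,1],q['joints'],q['gripper_width'])
E
```

```text
[ 0.50058106 -0.40870448  0.12461887] [-0.05189312  0.99864923 -0.00261252] [-2.48951286e+01  2.93823367e+01 -5.11084110e+00  4.90628326e-02
 -5.52628692e+01 -6.21578823e+01] 0.15611101017360654
```

Request:
servo_tool:
  targets:
    - [0,0,-0.5,0,5]
    - [0,0,-1.3,0,5]
    - [0,0,-2.0,0,5]
    - [0,0,-2.6,0,5]
    - [0,0,-2.9,0,5]

```text
time_s: 29.67
tcp_pos: [0.4983, -0.4039, 0.0336]
ee_rot: [[-0.999, -0.054, -0.005], [-0.054, 0.999, 0.003], [0.005, 0.004, -1.0]]
wrist_force: [-1.1, 0.7, -0.7]
gripper_width: 0.161
gripper_force: 30.0
```

Request:
servo_tool:
  targets:
    - [0,0,-0.1,0,5]
    - [0,0,-0.2,0,5]
    - [0,0,-0.26,0,5]
    - [0,0,-0.28,0,5]
    - [0,0,-0.28,0,5]

```text
time_s: 30.08
tcp_pos: [0.5011, -0.4051, 0.0296]
ee_rot: [[-0.998, -0.056, 0.001], [-0.056, 0.998, -0.001], [-0.001, -0.001, -1.0]]
wrist_force: [0.2, -0.1, -0.2]
gripper_width: 0.153
gripper_force: 30.0
```

```bash
python3 - <<'E'
from h import *
t=cap('top','top5');s=cap('scene','scene5')
def crop(d,u,v,h,w,z):return cv2.resize(d['pixels'][int(v-h/2):int(v+h/2),int(u-w/2):int(u+w/2),::-1],None,fx=z,fy=z,interpolation=cv2.INTER_CUBIC)
cv2.imwrite('pics/v5.png',np.vstack([np.hstack([crop(t,405,179,80,120,3)]),np.hstack([crop(s,147,294,80,120,3)])]))
E
```

```text
(no output)
```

View pics/v5.png

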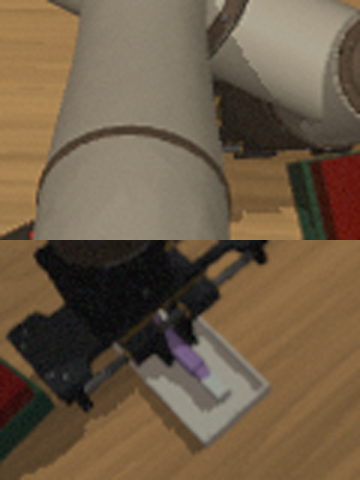

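v5 shows the brush inside the tray, lengthwise, with its bristles at (215,388), clear of the walls. Lowering the last millimetre and releasing.

Request:
servo_tool:
  targets:
    - [0,0,-0.02,0,5]
    - [0,0,-0.03,0,5]
    - [0,0,-0.04,0,5]
    - [0,0,-0.05,0,5]
    - [0,0,-0.05,0,5]

```text
time_s: 30.6
tcp_pos: [0.501, -0.4049, 0.0285]
ee_rot: [[-0.998, -0.056, 0.001], [-0.056, 0.998, -0.001], [-0.001, -0.001, -1.0]]
wrist_force: [-0.9, 1.1, 6.7]
gripper_width: 0.157
gripper_force: 30.0
```

Request:
servo_tool:
  targets:
    - [0,0,0,0,24]
    - [0,0,0,0,24]
    - [0,0,0,0,24]
    - [0,0,0,0,24]
    - [0,0,0,0,24]

```text
time_s: 31.02
tcp_pos: [0.5005, -0.4048, 0.0268]
ee_rot: [[-0.998, -0.056, -0.0], [-0.056, 0.998, 0.0], [0.0, 0.0, -1.0]]
wrist_force: [-0.4, -0.3, 0.2]
gripper_width: 0.27
gripper_force: 0.0
```

Request:
servo_tool:
  targets:
    - [0,0,0.2,0,24]
    - [0,0,0.8,0,24]
    - [0,0,1.7,0,24]
    - [0,0,2.8,0,24]
    - [0,0,4.0,0,24]

```text
time_s: 31.43
tcp_pos: [0.4999, -0.4044, 0.1476]
ee_rot: [[-0.998, -0.056, -0.002], [-0.056, 0.998, 0.001], [0.002, 0.001, -1.0]]
wrist_force: [0.8, -1.2, 0.0]
gripper_width: 0.279
gripper_force: 0.0
```

Request:
servo_tool:
  targets:
    - [-0.2,0.5,1.0,0,24]
    - [-0.5,1.5,2.0,0,24]
    - [-0.8,2.5,2.5,0,24]
    - [-1.2,3.5,2.5,0,24]
    - [-1.4,4.5,2.5,0,24]

```text
time_s: 31.85
tcp_pos: [0.458, -0.2688, 0.2242]
ee_rot: [[-0.998, -0.055, 0.003], [-0.055, 0.998, -0.001], [-0.003, -0.001, -1.0]]
wrist_force: [1.2, -0.2, 0.1]
gripper_width: 0.273
gripper_force: 0.0
```

Request:
servo_tool:
  targets:
    - [0,1,0,0,24]
    - [0,2.2,0,0,24]
    - [0,3.4,0,0,24]
    - [0,4.5,0,0,24]
    - [0,5.3,0,0,24]

```text
time_s: 32.27
tcp_pos: [0.4583, -0.1087, 0.2228]
ee_rot: [[-0.998, -0.057, 0.001], [-0.057, 0.998, 0.0], [-0.001, 0.0, -1.0]]
wrist_force: [-0.8, -0.8, 0.2]
gripper_width: 0.275
gripper_force: 0.0
```

```bash
python3 - <<'E'
from h import *
t=cap('top','top6');s=cap('scene','scene6')
cv2.imwrite('pics/v6.png',np.vstack([cv2.resize(t['pixels'][80:270,50:470,::-1],(663,300)),cv2.resize(s['pixels'][90:330,60:440,::-1],(475,300))[:, :].copy() if 0 else cv2.resize(s['pixels'][110:330,100:440,::-1],(663,300))]))
E
```

```text
(no output)
```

View pics/v6.png

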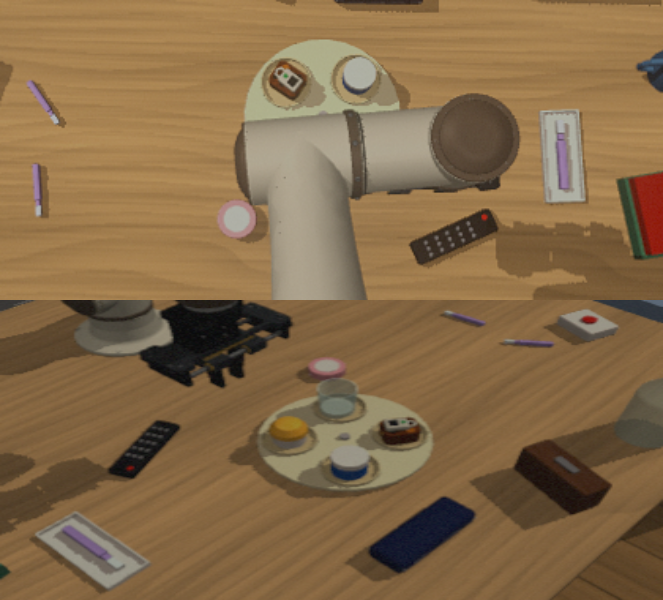

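v6 shows the brush lengthwise in the tray at (562,157), the case with the tester, the tumbler and the jar in their wells, and the tin and remote where they started. The arm touches nothing, so I'm handing in.

```bash
python3 -c "
from station import r
print(r.finish_job())"
```

```text
the job is handed in; nothing more can be done
None
```

I handed the job in at about 32 s: the final pictures show the case with the tester flat on its lid, the tumbler and the jar each in the well you asked for, the brush lengthwise in the tray, and the tin and remote not moved.

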